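Seat a thread comb in a spindle's thread and check that it sits flat

ROBOT

A 6-joint arm with a two-finger parallel gripper is mounted at the origin on a cart in front of the work surface, level with it; the furniture and walls round the work are solid. World frame = base frame: x ahead of the robot, y to its left, z up, the work surface at z = 0. Lengths are in m, angles in rad, forces in N, time in s.
With the tool pointing down it reaches from about 0.25 to 0.775 m from the base axis. Payload 4 kg.
Tool frame: the origin (TCP) lies at the very end of the fingers, on their centre line; the grasp point (between the pads) lies 19 mm behind it; z points along the fingers, y is the line along which they close (so a half turn about z gives the same grasp; the last joint's range is limited). The gripper opens to 94 mm and grips with 3 to 60 N. Pads are 16 mm wide; open, the fingers measure 119 mm over their backs; the gripper's body (75 mm by 177 mm) begins 78 mm behind the grasp point.
Start: joints at [1.027, 0.087, 1.371, -0, 1.684, -0.103], TCP at [0.235, 0.497, 0.206] pointing down, gripper open.
Joint ranges: [-3.1, 3.1], [-0.76, 2.03], [0.27, 2.55], [-1.08, 4.22], [0.17, 2.65], [-2.57, 2.57]. Speed limits (rad/s): [2.79, 2.79, 3.14, 3.14, 3.14, 3.14].

INTERFACE

Orientations are given as [roll, pitch, yaw] about the fixed x, y, z axes, in that order (R = Rz(yaw) Ry(pitch) Rx(roll)).
In Python, from bench import robot, vision gives the robot as it stands.
- The arm moves only by the shell command python3 -m crank 'ROWS'. ROWS is JSON, a list of rows, each a list of 3 entries, a list of its own where there are three numbers: the closure, from 0 (fully open) to 1 (shut), then the shift along the tool's x, y, z in m, then the turn, a rotation vector about the tool's x, y, z in degrees. A call has 1 to 8 rows; each row shifts and turns the commanded pose from where the row before left it, along the tool's axes as they then stand; what a row does not reach is not made up. A row lasts 1/10 s, in which the tool goes at most 50 mm and 8.59 degrees, less where a joint would pass 70% of its speed; a pose out of reach is approached as far as the arm can. A call with a gripper value outside its range is refused whole. The fingers move at their own pace and stop on an object; the grip force is fixed at half the most. Time passes only in rows, so rows that do not move let the fingers close. It gives the time, the measured TCP pose, the force, the opening and the grip force at its end, in the units of the state.
- robot.get_obs(): the state, without advancing time (a new reading comes with each control period).
- vision.snapshot(name): name is "scene" or "top"; returns a dict with "color" (420x560x3 uint8, red, green, blue), "z_map" (420x560 float32, m along the optical axis (not along the pixel's ray), 0 where there is no reading), "fx", "fy", "cx", "cy" (pixels), "R" (3x3) and "t" (3): a world point X has camera coordinates R X + t. Camera axes: x right, y down, z forward; pixel columns grow to the right and rows downward; lengths in m; the calibration is good to about 2 mm. A picture is of the moment at which its call begins.
- robot.close_job(): hands the job in; it is judged then, once.
The state is a dict: "time": time; "joint_positions": joint angles; "qvel": joint speeds; "joint_torque": joint torques, N m; "tool_pos": TCP position; "ee_rot": TCP orientation; "wrist_force": force on the tool from outside, world axes, zero at the start; "wrist_torque": the same for the moment, N m; "width": finger opening in m; "finger_force": force on a finger pad.
Only numpy, scipy, OpenCV 4.12 (cv2) and the standard library are available. Lean on these libraries where they do the work, as an engineer would, in place of code of your own. Each camera call takes 0.05 s, during which the arm holds its last target. There are 200 camera calls.

TASK

Check the spindle's thread with the finer comb, the one with six teeth: lay it in the empty turning cradle, teeth down the slope, and let go; then take it again by its back edge and bring it down the gauging stand's sloping rails, teeth into the thread about midway along the spindle, feeling along the thread until all six teeth drop to the bottom of the grooves. Press it home with a few newtons for a moment to make sure that it sits flat, then let go and leave it seated on the rails. Do not disturb the coarser comb.

Things in the scene. Friction and masses are not known exactly. Their poses are not given: they have to be found in the camera images.
- comb: The finer thread comb: plain steel plate 116 x 42 x 10 mm, first lying flat, six round-tipped teeth (4.8 mm wide, 8 thick, pitch 14 mm, at x = -35 to 35 mm) sticking out 8 mm from one long edge. Origin: centre of the underside; x along its length, y away from the teeth (plate edges y = -21 and 21, tooth tips y = -29 mm), z up through the thickness. About 0.18 kg; both faces alike.
- comb_teeth (a point): Middle of the line of tooth tips of the finer comb, half way through its thickness (comb frame 0, -29, 5 mm).
- comb_back (a point): Middle of the back edge of the finer comb, half way through its thickness (comb frame 0, 21, 5 mm).
- other_comb: The coarser comb, not to be moved: a like plate, 116 x 42 x 10 mm, lying flat, with only four teeth, 20 mm apart. Origin and axes as for the finer comb.
- cradle_rest: Turning cradle (grey base 140 x 90 mm, fixed), in the frame of its slope: x along it, y up the slope (45 degrees), z out of it; origin 58 mm above the table. Two rails 14 mm wide at x = +-52 mm, upper face z = 0, y up to 36 mm. Ledges on them at y = 0 (12 mm high) carry the ends of the comb's toothed edge: the comb lies home with its origin at (0, 21, 0) mm, axes parallel.
- cradle_gap (a point): The cradle's opening: between x = -45 and 45 mm it is open above and below the slope, for teeth and fingers (the base plate's top is 8 mm above the table). The home comb's back stands 6 mm past the rails' upper ends. This point is the middle of the lying comb's plate, cradle_rest (0, 21, 5) mm.
- stand_rest: Gauging stand (grey base 210 x 120 mm, fixed), in the frame of its slope: origin on the spindle's axis midway along the thread, 62 mm above the table; x along the spindle, y up the slope (45 degrees), z out of it. Two rails 10 mm wide at x = +-49 mm, y = 32 to 74 mm, upper face z = -5 mm, carry the comb's ends; open between them. Bearing blocks at x = +-84 mm, 85 mm high.
- spindle_mid (a point): Spindle axis, mid-thread. Steel, one-start round thread, pitch 14 mm, from x = -60 to 60 mm: crests at radius 23.5 mm (ridges of 3.5 mm radius), groove bottom at radius 18 mm. The spindle was left turned anyhow, so where along x the grooves lie is unknown and must be felt; it turns only under 2 N m.
- seat (a point): Where the seated comb's tooth tips lie, on the core (stand_rest 0, 18, 0 mm); the comb is home with its origin at y = 47, z = -5 mm in stand_rest, axes parallel, at any x within 20 mm of the middle that the grooves allow. With the teeth on the crests it stands 5.5 mm higher up the slope. Teeth have about 0.6 mm of play either way along x.
There are look-alikes about, which are no part of the job. What is shaped like the comb but purple is not meant.

How it is judged:
By the outcome, as a careful person would: the job done as asked, in the order asked, and still so for the second after the job is handed in, with the robot touching nothing.
It also fails if it takes over 67 s, if anything falls off the work surface, if the arm or the gripper's body presses on something with over 40 N, if the wrist force passes 120 N, or if a joint passes its speed limit or range.

## Working session

There is one attempt and no reset: what is moved stays moved. The work goes in short steps, Python scripts to look and compute and a shell command to move; the robot and the scene stay as the last step left them, time stands still between calls to the robot, and variables do not carry over. Pictures are saved under pics/ and viewed, at most 10 in all, crops included, and the job is handed in when it is done.

```bash
ls; mkdir -p pics; python3 - <<'E'
from bench import robot, vision
import cv2
print(robot.get_obs())
for n in ("scene","top"):
    s=vision.snapshot(n); cv2.imwrite(f"pics/{n}0.png",s["color"][:,:,::-1]); print(n,s["fx"],s["fy"],s["cx"],s["cy"],s["R"],s["t"])
E
```

```text
pics
{'time': 0.0, 'joint_positions': array([ 1.02689543e+00,  8.79413259e-02,  1.37225564e+00,  5.81797289e-06,
        1.68359586e+00, -1.03113599e-01]), 'qvel': array([-0.00024215, -0.00076236, -0.00036807,  0.00146633,  0.00240862,
       -0.00088884]), 'joint_torque': array([ 7.48373805e-04, -3.40182352e+01, -3.02433765e+01,  7.19364057e-02,
        3.31623084e-02, -1.69021309e-04]), 'tool_pos': array([0.23438007, 0.49694924, 0.20431096]), 'ee_rot': array([-3.13940476e+00, -2.32217574e-04,  2.70080575e+00]), 'wrist_force': array([ 0.17273172,  0.20487602, -0.13870524]), 'wrist_torque': array([-0.00075018,  0.01466347, -0.01837013]), 'finger_force': 0.0, 'width': 0.09457539643457487}
scene 444.03476207973756 444.03476207973756 278.6208327065981 204.8589887181016 [[ 0.55692301 -0.83046771 -0.01265486]
 [-0.5464599  -0.35490426 -0.75856743]
 [ 0.62547449  0.42937903 -0.65147165]] [-0.24938617  0.35030745  0.76515575]
top 523.2248812316037 523.2248812316037 280.03538166730556 211.18846852335744 [[ 1.63704695e-02 -9.99865939e-01  3.35742750e-04]
 [-9.85769890e-01 -1.61958630e-02 -1.67318316e-01]
 [ 1.67301323e-01  2.40811429e-03 -9.85902870e-01]] [0.02602536 0.49880708 1.18261478]
```

View pics/scene0.png

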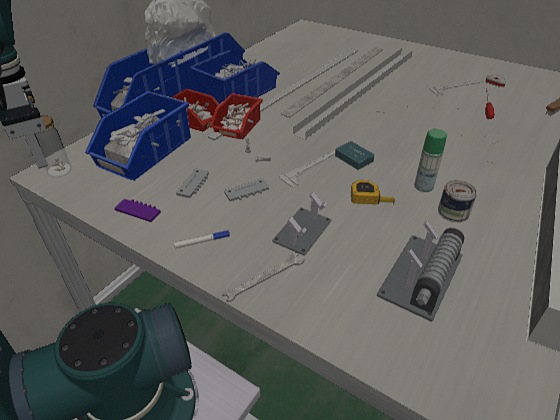

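View pics/top0.png

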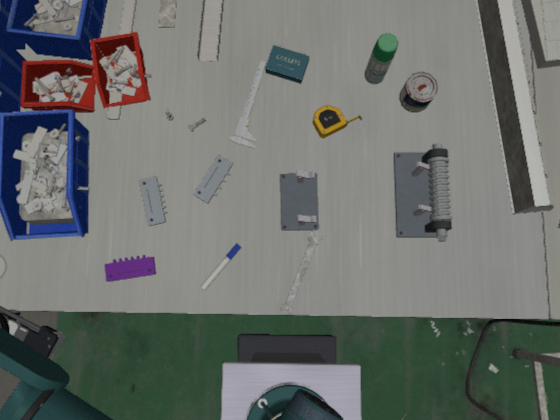

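The top view shows three comb shapes: grey at about (152,200), grey at (213,179) and purple at (130,268), which is not meant. The cradle is at (299,201) and the stand at (422,194). I'll crop the two grey combs and the fixtures to count teeth.

```bash
python3 - <<'E'
import cv2, numpy as np
a=cv2.imread("pics/top0.png"); 
c1=cv2.resize(a[145:235,130:245],None,fx=5,fy=5,interpolation=cv2.INTER_CUBIC)
cv2.imwrite("pics/c1.png",c1)
b=cv2.resize(a[135:250,265:465],None,fx=4,fy=4,interpolation=cv2.INTER_CUBIC); cv2.imwrite("pics/c2.png",b)
E
```

```text
(no output)
```

View pics/c1.png

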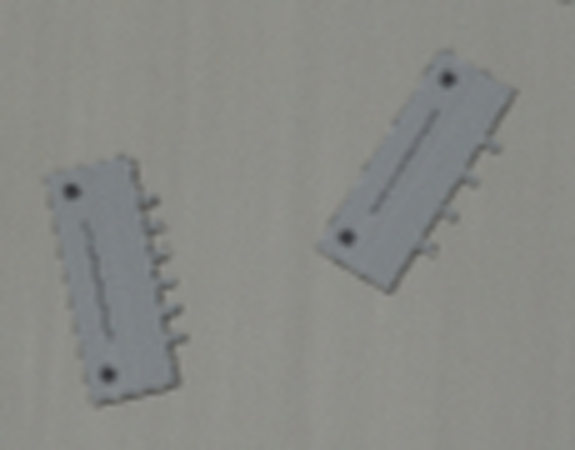

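View pics/c2.png

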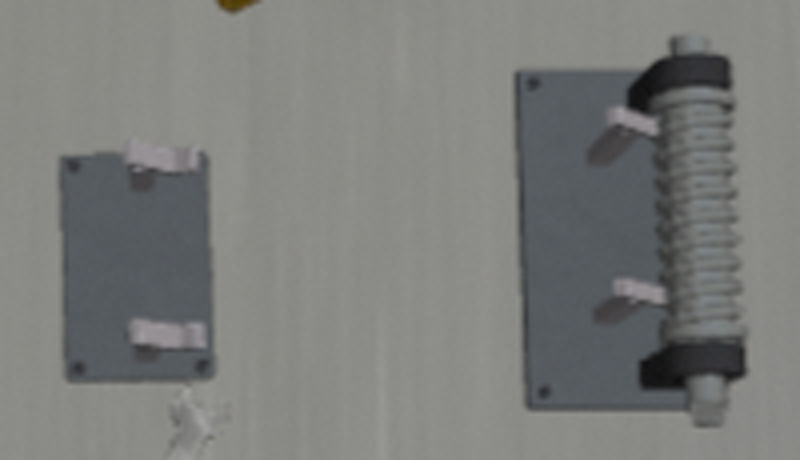

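The left grey comb at (152,200) has six teeth, so it is the finer one. The right one at (213,179) has four. In both fixtures the rails seem to rise towards image left (+y world). Next I'll measure.

```bash
cat > h.py <<'E'
import numpy as np, cv2
from bench import robot, vision
def cloud(s):
    v,u=np.mgrid[0:420,0:560]; z=s["z_map"]
    P=np.stack([(u-s["cx"])/s["fx"]*z,(v-s["cy"])/s["fy"]*z,z],-1)
    return (P-s["t"])@s["R"]
def ray(s,uv,h):
    uv=np.atleast_2d(uv).astype(float)
    d=np.c_[(uv[:,0]-s["cx"])/s["fx"],(uv[:,1]-s["cy"])/s["fy"],np.ones(len(uv))]@s["R"]
    c=-s["t"]@s["R"]; return c+d*((h-c[2])/d[:,2])[:,None]
E
python3 - <<'E'
from h import *
np.set_printoptions(precision=4,suppress=True)
s=vision.snapshot("top"); C=cloud(s); hsv=cv2.cvtColor(s["color"],cv2.COLOR_RGB2HSV)
for p in [(152,200),(148,215),(120,200),(213,179),(290,200),(410,200),(307,219),(302,176),(180,200)]:
    print(p,s["color"][p[1],p[0]],hsv[p[1],p[0]],C[p[1],p[0]])
np.save("C.npy",C)
# cradle heights along rail rows
for r in (175,218): print([tuple(np.round(C[r,c]*1000).astype(int)) for c in range(294,320,2)])
for r in (166,208): print([tuple(np.round(C[r,c]*1000).astype(int)) for c in range(412,434,2)])
E
```

```text
(152, 200) [124 130 133] [100  17 133] [0.5263 0.3438 0.0085]
(148, 215) [125 131 135] [102  19 135] [0.489  0.3505 0.0117]
(120, 200) [140 141 135] [ 35  11 141] [0.5259 0.4224 0.0041]
(213, 179) [125 130 134] [103  17 134] [0.5797 0.198  0.0126]
(290, 200) [87 92 96] [103  24  96] [0.532  0.0107 0.0076]
(410, 200) [85 92 97] [103  32  97] [ 0.5368 -0.2793  0.0075]
(307, 219) [149 144 148] [156   9 149] [ 0.4768 -0.0277  0.068 ]
(302, 176) [134 131 133] [160   6 134] [ 0.5766 -0.0153  0.0713]
(180, 200) [141 143 138] [ 42   9 143] [0.529  0.2779 0.0001]
[(np.int64(593), np.int64(2), np.int64(13)), (np.int64(576), np.int64(-1), np.int64(84)), (np.int64(576), np.int64(-6), np.int64(83)), (np.int64(576), np.int64(-10), np.int64(82)), (np.int64(578), np.int64(-15), np.int64(74)), (np.int64(579), np.int64(-20), np.int64(73)), (np.int64(581), np.int64(-25), np.int64(66)), (np.int64(582), np.int64(-30), np.int64(61)), (np.int64(581), np.int64(-34), np.int64(62)), (np.int64(582), np.int64(-39), np.int64(61)), (np.int64(581), np.int64(-43), np.int64(63)), (np.int64(595), np.int64(-52), np.in
[... 988 characters left out ...]
64(600), np.int64(-297), np.int64(92)), (np.int64(601), np.int64(-303), np.int64(87)), (np.int64(610), np.int64(-317), np.int64(54)), (np.int64(604), np.int64(-315), np.int64(77))]
[(np.int64(517), np.int64(-283), np.int64(11)), (np.int64(516), np.int64(-287), np.int64(12)), (np.int64(517), np.int64(-292), np.int64(11)), (np.int64(517), np.int64(-298), np.int64(9)), (np.int64(499), np.int64(-275), np.int64(110)), (np.int64(498), np.int64(-279), np.int64(114)), (np.int64(500), np.int64(-285), np.int64(106)), (np.int64(501), np.int64(-292), np.int64(97)), (np.int64(503), np.int64(-299), np.int64(90)), (np.int64(503), np.int64(-304), np.int64(88)), (np.int64(506), np.int64(-313), np.int64(72))]
```

```bash
cat > meas.py <<'E'
from h import *
np.set_printoptions(precision=4,suppress=True)
S={n:vision.snapshot(n) for n in("top","scene")}
s=S["top"]; C=cloud(s); hsv=cv2.cvtColor(s["color"],cv2.COLOR_RGB2HSV).astype(int); h,sa,v=hsv[...,0],hsv[...,1],hsv[...,2]
def box(m,u0,u1,v0,v1):
    o=np.zeros(m.shape,np.uint8); o[v0:v1,u0:u1]=m[v0:v1,u0:u1]; return o
# combs: plate mask (opened to strip teeth)
for nm,b in(("comb",(130,180,165,235)),("other",(185,240,145,210))):
    m=box((h>85)&(h<125)&(sa>=13)&(v>110),*b); pl=cv2.morphologyEx(m,cv2.MORPH_OPEN,np.ones((7,7),np.uint8))
    c=max(cv2.findContours(pl,0,2)[0],key=cv2.contourArea)[:,0]
    w=ray(s,c,0.01)[:,:2]; r=cv2.minAreaRect((w*1000).astype(np.float32)); print(nm,r)
    M=cv2.moments(pl,True); print(" moments centroid",ray(s,[M["m10"]/M["m00"],M["m01"]/M["m00"]],0.01))
    wt=ray(s,np.argwhere(m)[:,::-1],0.01)[:,:2]; q=wt-wt.mean(0); U=np.linalg.svd(q,full_matrices=False)[2]; print(" axis deg",np.degrees(np.arctan2(U[0,1],U[0,0])))
# fixtures
for nm,b,base,H,zo in(("cradle",(275,325,165,235),(278,322,168,235),.058,0.),("stand",(411,433,155,220),(385,455,145,245),.062,-.005)):
    dark=box((h>90)&(h<115)&(sa>=18)&(v<110),*base)
    e=np.array([[np.flatnonzero(dark[r])[0],r] for r in range(base[2],base[3]) if dark[r].sum()>8]); e=e[6:-6]
    w=ray(s,e-[.5,0],.008)[:,:2]; vx,vy,x0,y0=cv2.fitLine(w.astype(np.float32),cv2.DIST_HUBER,0,.01,.01).ravel(); 
    print(nm,"base left edge yaw",np.degrees(np.arctan(vy/vx)),"pt",x0,y0, "ends",ray(s,[np.argwhere(dark)[:,1].mean(),np.argwhere(dark)[:,0].min()-.5],.008),ray(s,[np.argwhere(dark)[:,1].mean(),np.argwhere(dark)[:,0].max()+.5],.008))
    m=box((C[...,2]>.045)&((h>130)|(sa<8))&(v>115),*b)
    n,l,st,ce=cv2.connectedComponentsWithStats(m)
    for i in range(1,n):
        if st[i,4]<25: continue
        P=C[l==i]; d=P[:,1]-P[:,2]+H-zo*2**.5   # Y0 if on the rail face
        g=np.abs(d-np.median(d))<.006
        print(" rail",st[i],"x med",np.median(P[:,0]),"range",np.percentile(P[:,0],[3,97]),"Y0",np.median(d),d[g].mean(),g.sum(),"ymax",P[:,1].max())
E
python3 meas.py
```

```text
comb ((525.2279052734375, 343.3825988769531), (111.9768295288086, 38.11875915527344), 12.363180160522461)
 moments centroid [[0.523  0.3416 0.01  ]]
 axis deg -165.69947480393782
other ((581.943359375, 193.6531982421875), (32.343780517578125, 108.24068450927734), 61.13555145263672)
 moments centroid [[0.5815 0.1936 0.01  ]]
 axis deg 150.27877567603065
cradle base left edge yaw 2.7853653 pt 0.52797365 0.032351036 ends [[ 0.5979 -0.0071  0.008 ]] [[ 0.4604 -0.0086  0.008 ]]
 rail [296 170  19   8 103] x med 0.5820194996016859 range [0.5754 0.5882] Y0 -0.033453845029229566 -0.03309283765803774 76 ymax -0.0010260509828824336
 rail [298 215  18   7 102] x med 0.4782275357816862 range [0.4719 0.4844] Y0 -0.03777266758556697 -0.037382569420355276 76 ymax -0.006600325868309188
stand base left edge yaw 0.56298405 pt 0.5499784 -0.24440339 ends [[ 0.6656 -0.2864  0.008 ]] [[ 0.448  -0.2808  0.008 ]]
 rail [417 162  12   7  45] x med 0.5999904965628643 range [0.39   0.6047] Y0 -0.31920728184516495 -0.3191317132360986 41 ymax 0.03125261244423862
 rail [419 205  12   6  47] x med 0.5022922962297524 range [0.498  0.5069] Y0 -0.32082128439632956 -0.3208443426537421 43 ymax 0.03125261244423862
```

```bash
cat > go.py <<'E'
import sys; from h import *
from scipy.spatial.transform import Rotation as Ro
R0=np.diag([-1.,1,-1])
def goal(psi,a,flip=0): return Ro.from_euler('z',psi,degrees=True)*Ro.from_euler('x',a,degrees=True)*Ro.from_matrix(R0)*Ro.from_euler('z',180*flip,degrees=True)
def rem(p,psi,a,flip=0):
    o=robot.get_obs(); R=Ro.from_euler('xyz',o["ee_rot"]); G=goal(psi,a,flip)
    print("t %.1f"%o["time"],"pos",o["tool_pos"].round(4),"q",o["joint_positions"].round(2),"F",o["wrist_force"].round(1),"w %.4f ff %.1f"%(o["width"],o["finger_force"]))
    print(" shift mm now-axes",(R.inv().apply(np.array(p)-o["tool_pos"])*1000).round(1)," goal-axes",(G.inv().apply(np.array(p)-o["tool_pos"])*1000).round(1),"turn deg",(R.inv()*G).as_rotvec(degrees=True).round(1))
if __name__=="__main__":
    a=[float(x) for x in sys.argv[1:]]; rem(a[:3],*a[3:])
E
python3 go.py .5255 .339 .06 12.5 0
python3 - <<'E'
from h import *
s=vision.snapshot("top"); print(ray(s,[440-.4,187],.062)); 
E
```

```text
t 0.2 pos [0.2346 0.4972 0.2049] q [ 1.03  0.09  1.37 -0.    1.68 -0.1 ] F [-0.7 -0.2  0.7] w 0.0940 ff 0.0
 shift mm now-axes [-330.6  -18.8  144.9]  goal-axes [-249.8 -217.4  144.9] turn deg [ -0.1  -0.  -37.8]
[[ 0.55792366 -0.33509834  0.062     ]]
```

```bash
python3 -m crank '[[0.15,[-0.04,-0.002,0],[0,0,0]],[0.15,[-0.042,-0.003,0],[0,0,0]],[0.15,[-0.042,-0.003,0],[0,0,0]],[0.15,[-0.042,-0.003,0],[0,0,0]],[0.15,[-0.042,-0.003,0.01],[0,0,0]],[0.15,[-0.042,-0.003,0.02],[0,0,0]],[0.15,[-0.04,-0.001,0.03],[0,0,0]],[0.15,[-0.04,-0.001,0.03],[0,0,0]]]'
python3 -m crank '[[0.15,[0,0,0.015],[0,0,-7.5]],[0.15,[0,0,0.015],[0,0,-7.5]],[0.15,[0,0,0.015],[0,0,-7.6]],[0.15,[0,0,0.01],[0,0,-7.6]],[0.15,[0,0,0],[0,0,-7.6]],[0.15,[0,0,0],[0,0,0]]]'
python3 go.py .5255 .339 .06 12.5 0
python3 - <<'E'
from h import *
s=vision.snapshot("top"); a=s["color"][130:290,90:290,::-1]; cv2.imwrite("pics/t2.png",cv2.resize(a,None,fx=3,fy=3))
E
```

```text
time: 1.1
tool_pos: [0.5268, 0.3386, 0.1152]
ee_rot: [3.14, 0.001, 2.701]
wrist_force: [-0.1, 0.5, 0.7]
width: 0.0799
finger_force: 0.0
time: 1.7
tool_pos: [0.5247, 0.3393, 0.0597]
ee_rot: [-3.141, -0.001, -2.923]
wrist_force: [-0.5, 0.6, 0.4]
width: 0.08
finger_force: 0.0
t 1.7 pos [0.5247 0.3393 0.0597] q [ 0.48  0.32  1.39  0.    1.43 -1.31] F [-0.5  0.6  0.4] w 0.0800 ff 0.0
 shift mm now-axes [-0.7 -0.4 -0.3]  goal-axes [-0.7 -0.4 -0.3] turn deg [-0.  -0.1  0. ]
```

View pics/t2.png

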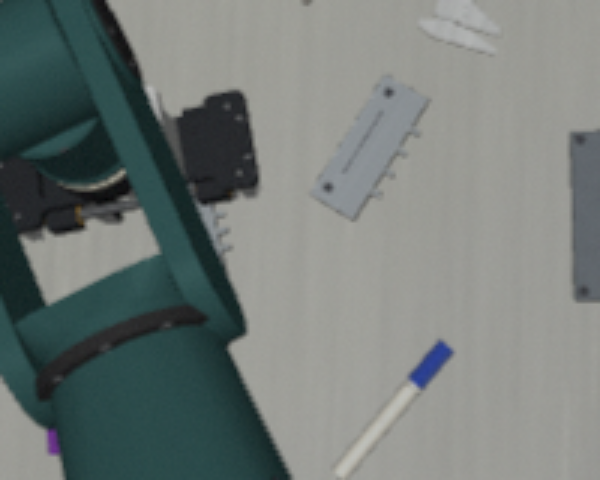

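The gripper straddles the finer comb and clears the coarser one, which is at (370,145) in this crop. Descend and grip.

```bash
python3 -m crank '[[0.15,[0,0,0.015],[0,0,0]],[0.15,[0,0,0.02],[0,0,0]],[0.15,[0,0,0.015],[0,0,0]],[0.15,[0,0,0.006],[0,0,0]],[1,[0,0,0],[0,0,0]],[1,[0,0,0],[0,0,0]],[1,[0,0,0],[0,0,0]],[1,[0,0,0],[0,0,0]]]'
python3 -m crank '[[1,[0,0,0],[0,0,0]],[1,[0,0,0],[0,0,0]],[1,[0,0,-0.02],[0,0,0]],[1,[0,0,-0.05],[0,0,0]],[1,[0,0,-0.05],[0,0,0]],[1,[0,0,0],[0,0,0]]]'
python3 go.py .5306 -0.0353 .15 2.6 0
```

```text
time: 2.55
tool_pos: [0.5258, 0.3396, 0.0056]
ee_rot: [3.142, 0.002, -2.923]
wrist_force: [0.7, -2.7, -0.2]
width: 0.0507
finger_force: 0.6
time: 3.15
tool_pos: [0.5292, 0.3419, 0.1342]
ee_rot: [3.137, 0.016, -2.923]
wrist_force: [1.1, -0.1, -0.1]
width: 0.0484
finger_force: 30.1
t 3.1 pos [0.5292 0.3419 0.1342] q [ 0.48  0.27  1.3   0.    1.56 -1.31] F [ 1.1 -0.1 -0.1] w 0.0484 ff 30.1
 shift mm now-axes [  80.3 -368.4  -18.8]  goal-axes [  15.7 -376.9  -15.8] turn deg [0.4 0.9 9.9]
```

```bash
python3 -m crank '[[1,[0.005,-0.02,-0.005],[0,0,0]],[1,[0.01,-0.04,-0.01],[0,0,0]],[1,[0.01,-0.048,-0.01],[0,0,0]],[1,[0.01,-0.048,0],[0,0,0]],[1,[0.01,-0.048,0],[0,0,0]],[1,[0.01,-0.048,0],[0,0,0]],[1,[0.01,-0.04,0],[0,0,0]],[1,[0.01,-0.03,0],[0,0,0]]]'
python3 go.py .5306 -0.0353 .15 2.6 0
python3 - <<'E'
from h import *
s=vision.snapshot("scene"); a=s["color"][60:300,150:400,::-1]; cv2.imwrite("pics/s3.png",cv2.resize(a,None,fx=2.5,fy=2.5,interpolation=2)[:600])
E
```

```text
time: 3.95
tool_pos: [0.5197, 0.0056, 0.1471]
ee_rot: [3.141, -0.004, -2.925]
wrist_force: [0.4, 0.3, -1.0]
width: 0.0483
finger_force: 30.1
t 4.0 pos [0.5197 0.0056 0.1471] q [-0.1   0.04  1.53 -0.    1.57 -1.88] F [ 0.4  0.3 -1. ] w 0.0483 ff 30.1
 shift mm now-axes [ -1.9 -42.3  -2.9]  goal-axes [ -9.1 -41.4  -2.9] turn deg [ 0.  -0.2  9.8]
```

View pics/s3.png

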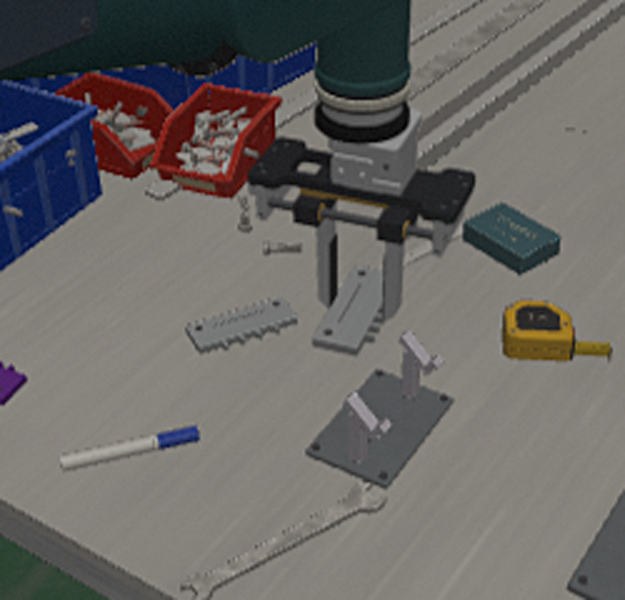

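```bash
python3 - <<'E'
from h import *
np.set_printoptions(precision=4,suppress=True)
s=vision.snapshot("scene"); C=cloud(s); hsv=cv2.cvtColor(s["color"],cv2.COLOR_RGB2HSV).astype(int)
m=np.zeros((420,560),np.uint8); r=np.s_[164:204,272:312]
m[r]=((C[...,2]>.135)&(C[...,2]<.165)&(hsv[...,1]>9))[r]
n,l,st,ce=cv2.connectedComponentsWithStats(m); i=1+st[1:,4].argmax(); m=(l==i)
P=C[m]; print(st[i],P.mean(0),"plane",np.linalg.lstsq(np.c_[P[:,:2]-P[:,:2].mean(0),np.ones(len(P))],P[:,2],rcond=None)[0])
uv=np.array([[314,343],[360,352],[365,287],[345,325],[356,267],[378,268]])/2.5+[150,60]-.3
W=ray(s,uv,.1526); print(W)
for a,b in((0,1),(3,2),(0,4)): d=W[b]-W[a]; print(np.degrees(np.arctan2(d[1],d[0])),np.linalg.norm(d))
a=s["color"][160:206,270:316,::-1]; cv2.imwrite("pics/s4.png",cv2.resize(a,None,fx=12,fy=12,interpolation=2))
E
python3 go.py .5306 -0.0353 .15 2.6 0|head -1
```

```text
[283 175   4   7  12] [0.5144 0.0257 0.1585] plane [ 0.299  -1.0897  0.1585]
[[ 0.4538  0.0103  0.1526]
 [ 0.4652 -0.0293  0.1526]
 [ 0.5455  0.0163  0.1526]
 [ 0.489   0.0014  0.1526]
 [ 0.5673  0.0399  0.1526]
 [ 0.5771  0.0218  0.1526]]
-73.96995204073099 0.04117499734517574
14.73209310467684 0.05839535906104541
14.61793894059062 0.1173265414926139
t 4.0 pos [0.5196 0.0045 0.1472] q [-0.1   0.04  1.53 -0.    1.57 -1.88] F [ 0.1  0.2 -0.4] w 0.0481 ff 30.1
```

View pics/s4.png

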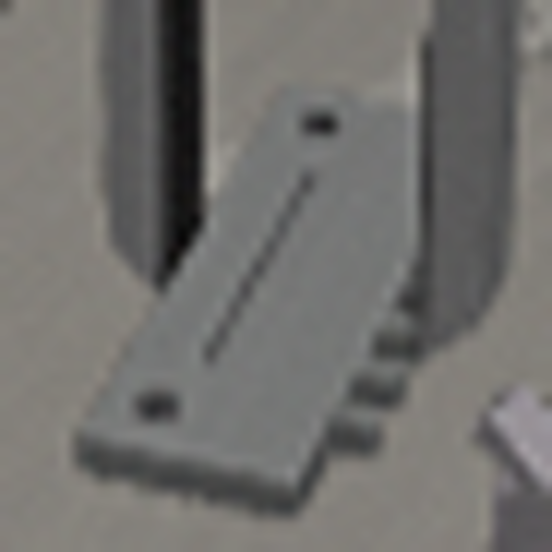

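The comb is gripped on two teeth and the back edge, turned about 2.3° from the tool and about 3 mm off centre along its length. I'll allow for both. Next is a hover pose above the cradle slope.

```bash
cat > fr.py <<'E'
import sys; from go import *
F={"cradle":([.5306,-.0353,.058],2.6),"stand":([.551,-.3343,.062],.7)}
n=sys.argv[1]; x,y,z,a,ip=[float(v) for v in sys.argv[2:7]]   # TCP in slope frame (mm), tool tilt, in-plane turn about tool z
o,psi=F[n]; S=Ro.from_euler('z',psi,degrees=True)*Ro.from_euler('x',45,degrees=True)
rem(np.array(o)+S.apply([x/1e3,y/1e3,z/1e3]),psi,a,ip/180)
p=robot.get_obs()["tool_pos"]; print(" TCP in slope frame",(S.inv().apply(p-o)*1000).round(1))
E
python3 fr.py cradle 3 22 64 45 2.3
python3 -m crank '[[1,[0,0,0],[-5,0,1]],[1,[0,0,0],[-8,0,2]],[1,[0,0,0],[-8,0,2]],[1,[0,0,0],[-8,0,2]],[1,[0,0,0],[-8,0,2]],[1,[0,0,0],[-8,0,2]],[1,[0,0,0],[0,0,0]]]'
python3 fr.py cradle 3 22 64 45 2.3
```

```text
t 4.0 pos [0.5196 0.0045 0.1472] q [-0.1   0.04  1.53 -0.    1.57 -1.88] F [ 0.1  0.2 -0.4] w 0.0481 ff 30.1
 shift mm now-axes [ -0.5 -71.   28.4]  goal-axes [-14.9 -69.  -29.4] turn deg [-45.   -3.1  11.2]
 TCP in slope frame [-9.1 91.5 34.6]
time: 4.75
tool_pos: [0.5197, 0.0073, 0.1443]
ee_rot: [2.356, -0.083, -3.1]
wrist_force: [-0.0, 0.6, -1.2]
width: 0.0484
finger_force: 30.1
t 4.8 pos [0.5197 0.0073 0.1443] q [-0.5   0.28  1.47  0.64  1.85 -2.05] F [-0.   0.6 -1.2] w 0.0484 ff 30.1
 shift mm now-axes [-14.3 -68.6 -34.2]  goal-axes [-14.7 -68.9 -33.4] turn deg [-0.  -3.2 -1.2]
 TCP in slope frame [-8.9 91.4 30.6]
```

```bash
python3 -m crank '[[1,[-0.002,0,-0.034],[0,-3.2,-1.2]],[1,[-0.004,-0.02,0],[0,0,0]],[1,[-0.004,-0.025,0],[0,0,0]],[1,[-0.004,-0.024,0],[0,0,0]],[1,[0,0,0],[0,0,0]],[1,[0,0,0],[0,0,0]]]'
python3 fr.py cradle 3 22 24 45 2.3
python3 - <<'E'
from h import *
s=vision.snapshot("scene"); a=s["color"][150:260,230:380,::-1]; cv2.imwrite("pics/s5.png",cv2.resize(a,None,fx=5,fy=5,interpolation=2))
E
```

```text
time: 5.35
tool_pos: [0.5386, -0.0623, 0.125]
ee_rot: [2.362, -0.019, -3.118]
wrist_force: [-0.1, 0.7, -0.9]
width: 0.0486
finger_force: 30.1
t 5.3 pos [ 0.5386 -0.0623  0.125 ] q [-0.6   0.36  1.41  0.62  1.85 -2.16] F [-0.1  0.7 -0.9] w 0.0486 ff 30.1
 shift mm now-axes [ 3.7 -5.9 42.7]  goal-axes [ 3.5 -6.2 42.7] turn deg [-0.3  0.1  0.7]
 TCP in slope frame [ 6.7 28.  66.7]
```

View pics/s5.png

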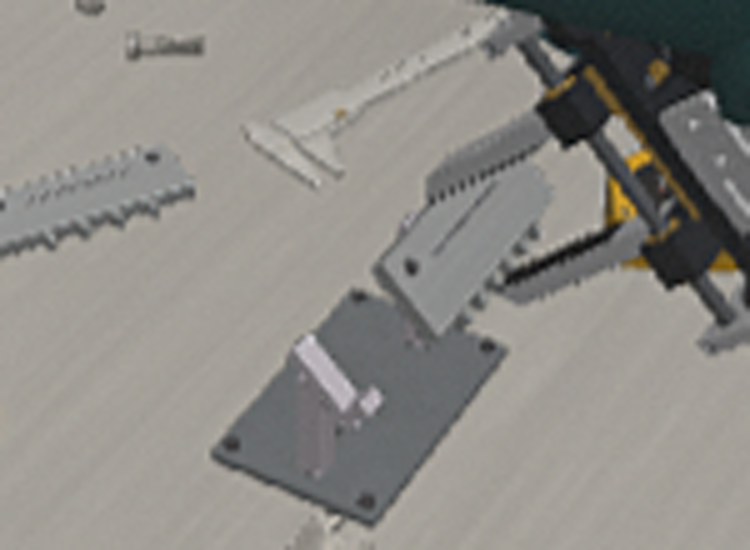

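The comb lies parallel to the cradle slope above it, with its teeth down the slope. Lower it along the normal.

```bash
python3 -m crank '[[1,[0.002,-0.002,0.01],[0,0,0.7]],[1,[0.0015,-0.001,0.02],[0,0,0]],[1,[0,0,0.015],[0,0,0]],[1,[0,0,0.006],[0,0,0]],[1,[0,0,0],[0,0,0]],[1,[0,0,0],[0,0,0]]]'
python3 fr.py cradle 3 22 8 45 2.3
python3 -m crank '[[1,[0,0,0.003],[0,0,0]],[1,[0,0,0.002],[0,0,0]],[1,[0,0,0],[0,0,0]]]'
python3 fr.py cradle 3 20 5 45 2.3
```

```text
time: 6.0
tool_pos: [0.5341, -0.03, 0.0868]
ee_rot: [2.362, -0.026, -3.128]
wrist_force: [0.2, -0.4, -0.5]
width: 0.0482
finger_force: 30.1
t 6.0 pos [ 0.5341 -0.03    0.0868] q [-0.56  0.36  1.5   0.63  1.75 -2.17] F [ 0.2 -0.4 -0.5] w 0.0482 ff 30.1
 shift mm now-axes [ 0.7 -2.   8.7]  goal-axes [ 0.6 -2.   8.7] turn deg [-0.3  0.2 -0.1]
 TCP in slope frame [ 3.7 24.  16.7]
time: 6.3
tool_pos: [0.5337, -0.0266, 0.0828]
ee_rot: [2.361, -0.027, -3.129]
wrist_force: [0.1, -0.8, -1.3]
width: 0.0482
finger_force: 30.1
t 6.3 pos [ 0.5337 -0.0266  0.0828] q [-0.56  0.36  1.51  0.63  1.75 -2.17] F [ 0.1 -0.8 -1.3] w 0.0482 ff 30.1
 shift mm now-axes [ 0.3 -3.6  6.4]  goal-axes [ 0.3 -3.6  6.4] turn deg [-0.3  0.2 -0.1]
 TCP in slope frame [ 3.5 23.6 11.4]
```

```bash
for i in 1; do python3 -m crank '[[1,[0,0,0.002],[0,0,0]],[1,[0,0,0.002],[0,0,0]],[1,[0,0,0],[0,0,0]]]'; done
python3 fr.py cradle 3 20 5 45 2.3
python3 -m crank '[[1,[0,0,0.002],[0,0,0]],[1,[0,0,0],[0,0,0]]]'
python3 fr.py cradle 3 20 5 45 2.3
```

```text
time: 6.6
tool_pos: [0.5334, -0.0235, 0.0797]
ee_rot: [2.361, -0.027, -3.128]
wrist_force: [-0.1, 0.8, -2.5]
width: 0.0482
finger_force: 30.1
t 6.6 pos [ 0.5334 -0.0235  0.0797] q [-0.55  0.36  1.52  0.63  1.74 -2.17] F [-0.1  0.8 -2.5] w 0.0482 ff 30.1
 shift mm now-axes [ 0.2 -3.6  2.1]  goal-axes [ 0.2 -3.7  2.1] turn deg [-0.3  0.2 -0.1]
 TCP in slope frame [ 3.3 23.6  7.1]
time: 6.8
tool_pos: [0.5336, -0.0224, 0.0787]
ee_rot: [2.362, -0.027, -3.129]
wrist_force: [-0.0, -0.5, -0.6]
width: 0.0487
finger_force: 30.1
t 6.8 pos [ 0.5336 -0.0224  0.0787] q [-0.55  0.36  1.52  0.63  1.73 -2.17] F [-0.  -0.5 -0.6] w 0.0487 ff 30.1
 shift mm now-axes [ 0.5 -3.7  0.6]  goal-axes [ 0.5 -3.7  0.6] turn deg [-0.3  0.2 -0.1]
 TCP in slope frame [ 3.6 23.7  5.6]
```

```bash
for i in 1 ; do python3 -m crank '[[1,[0,0,0.0015],[0,0,0]],[1,[0,0,0],[0,0,0]]]' | grep -E "pos|force"; done
python3 fr.py cradle 3 20 5 45 2.3
python3 -m crank '[[1,[0,0,0.0015],[0,0,0]],[1,[0,0,0],[0,0,0]]]' | grep -E "pos|force"
python3 fr.py cradle 3 20 5 45 2.3
```

```text
tool_pos: [0.5337, -0.0223, 0.0786]
wrist_force: [-2.0, -5.4, 4.0]
finger_force: 30.1
t 7.0 pos [ 0.5337 -0.0223  0.0786] q [-0.55  0.36  1.52  0.63  1.73 -2.17] F [-2.  -5.4  4. ] w 0.0486 ff 30.1
 shift mm now-axes [ 0.5 -3.7  0.5]  goal-axes [ 0.5 -3.7  0.5] turn deg [-0.4  0.3 -0.1]
 TCP in slope frame [ 3.7 23.7  5.5]
tool_pos: [0.5337, -0.0223, 0.0786]
wrist_force: [-4.0, -8.8, 9.1]
finger_force: 30.1
t 7.2 pos [ 0.5337 -0.0223  0.0786] q [-0.55  0.36  1.52  0.63  1.73 -2.17] F [-4.  -8.8  9.1] w 0.0483 ff 30.1
 shift mm now-axes [ 0.6 -3.7  0.5]  goal-axes [ 0.6 -3.7  0.4] turn deg [-0.4  0.3 -0. ]
 TCP in slope frame [ 3.7 23.7  5.4]
```

Contact with the rails shows 12 N along the normal. I'll ease off and slide down to the ledges.

```bash
python3 -m crank '[[1,[0,0,-0.002],[0,0,0]],[1,[0,-0.002,0],[0,0,0]],[1,[0,0,0],[0,0,0]]]' | grep -E "pos|force"; python3 fr.py cradle 3 20 5 45 2.3
python3 -m crank '[[1,[0,-0.001,0],[0,0,0]],[1,[0,0,0],[0,0,0]]]' | grep -E "pos|force"
python3 fr.py cradle 3 20 5 45 2.3
```

```text
tool_pos: [0.534, -0.0228, 0.0781]
wrist_force: [-0.8, -1.6, 6.5]
finger_force: 30.1
t 7.5 pos [ 0.534  -0.0228  0.0781] q [-0.55  0.36  1.52  0.63  1.73 -2.18] F [-0.8 -1.6  6.5] w 0.0483 ff 30.1
 shift mm now-axes [ 0.8 -2.9  0.5]  goal-axes [ 0.8 -2.9  0.5] turn deg [-0.2  0.3 -0. ]
 TCP in slope frame [ 4.  22.9  5.5]
tool_pos: [0.5341, -0.0233, 0.0777]
wrist_force: [-0.8, -1.9, 6.7]
finger_force: 30.1
t 7.7 pos [ 0.5341 -0.0233  0.0777] q [-0.55  0.36  1.52  0.63  1.73 -2.18] F [-0.8 -1.9  6.7] w 0.0485 ff 30.1
 shift mm now-axes [ 1.  -2.3  0.5]  goal-axes [ 1.  -2.3  0.5] turn deg [-0.1  0.3  0. ]
 TCP in slope frame [ 4.1 22.3  5.5]
```

```bash
python3 -m crank '[[1,[0,-0.001,0],[0,0,0]],[1,[0,0,0],[0,0,0]]]' | grep -E "pos|force"
python3 fr.py cradle 3 20 5 45 2.3
```

```text
tool_pos: [0.5342, -0.0239, 0.077]
wrist_force: [-0.2, -2.4, 6.2]
finger_force: 30.1
t 7.9 pos [ 0.5342 -0.0239  0.077 ] q [-0.56  0.36  1.52  0.63  1.73 -2.18] F [-0.2 -2.4  6.2] w 0.0483 ff 30.1
 shift mm now-axes [ 1.1 -1.4  0.5]  goal-axes [ 1.1 -1.4  0.5] turn deg [-0.1  0.3  0. ]
 TCP in slope frame [ 4.2 21.4  5.5]
```

```bash
python3 -m crank '[[1,[0.001,-0.0015,0],[0,0,0]],[1,[0,0,0],[0,0,0]]]' | grep -E "pos|force"
python3 fr.py cradle 3 20 5 45 2.3
python3 -m crank '[[1,[0,-0.0015,0],[0,0,0]],[1,[0,0,0],[0,0,0]]]' | grep -E "pos|force"
python3 fr.py cradle 3 20 5 45 2.3
```

```text
tool_pos: [0.5337, -0.0252, 0.0758]
wrist_force: [1.7, -1.6, 5.2]
finger_force: 30.0
t 8.1 pos [ 0.5337 -0.0252  0.0758] q [-0.56  0.36  1.52  0.63  1.73 -2.18] F [ 1.7 -1.6  5.2] w 0.0486 ff 30.0
 shift mm now-axes [0.6 0.4 0.5]  goal-axes [0.6 0.4 0.5] turn deg [-0.2  0.4  0. ]
 TCP in slope frame [ 3.6 19.6  5.5]
tool_pos: [0.5336, -0.0262, 0.0748]
wrist_force: [0.3, -1.3, 6.1]
finger_force: 30.0
t 8.3 pos [ 0.5336 -0.0262  0.0748] q [-0.56  0.36  1.52  0.63  1.73 -2.18] F [ 0.3 -1.3  6.1] w 0.0485 ff 30.0
 shift mm now-axes [0.5 1.8 0.5]  goal-axes [0.5 1.8 0.5] turn deg [-0.2  0.4  0. ]
 TCP in slope frame [ 3.4 18.2  5.5]
```

```bash
python3 -m crank '[[1,[0,-0.0015,0],[0,0,0]],[1,[0,0,0],[0,0,0]]]' | grep -E "pos|force"
python3 fr.py cradle 3 20 5 45 2.3
```

```text
tool_pos: [0.5335, -0.0264, 0.0745]
wrist_force: [0.6, -0.7, 7.1]
finger_force: 30.0
t 8.5 pos [ 0.5335 -0.0264  0.0745] q [-0.56  0.37  1.52  0.63  1.73 -2.19] F [ 0.6 -0.7  7.1] w 0.0485 ff 30.0
 shift mm now-axes [0.4 2.1 0.5]  goal-axes [0.4 2.1 0.5] turn deg [-0.   0.3  0.1]
 TCP in slope frame [ 3.3 17.9  5.5]
```

Stalled at the ledges (y = 17.9, expected 17). Let go and back off along the normal.

```bash
python3 -m crank '[[0.2,[0,0,0],[0,0,0]],[0.2,[0,0,0],[0,0,0]],[0.2,[0,0,0],[0,0,0]],[0.2,[0,0,0],[0,0,0]],[0.2,[0,0,0],[0,0,0]]]' 
python3 -m crank '[[0.2,[0,0,-0.01],[0,0,0]],[0.2,[0,0,-0.03],[0,0,0]],[0.2,[0,0,-0.05],[0,0,0]],[0.2,[0,0,-0.05],[0,0,0]],[0.2,[0,0,-0.03],[0,0,0]],[0.2,[0,0,0],[0,0,0]]]'
python3 fr.py cradle 0 140 5 -45 0
python3 - <<'E'
from h import *
s=vision.snapshot("top"); a=s["color"][150:250,260:340,::-1]; b=vision.snapshot("scene")["color"][170:260,250:350,::-1]
cv2.imwrite("pics/s6.png",np.hstack([cv2.resize(a,(400,500),interpolation=2),cv2.resize(b,(400,360),interpolation=2)[np.r_[0:360,[0]*140]]]))
E
```

```text
time: 9.0
tool_pos: [0.5322, -0.0274, 0.0716]
ee_rot: [2.361, -0.028, -3.128]
wrist_force: [0.0, 0.1, -0.6]
width: 0.0753
finger_force: 0.0
time: 9.6
tool_pos: [0.5387, -0.1511, 0.1964]
ee_rot: [2.367, -0.02, -3.132]
wrist_force: [0.6, 0.1, 0.2]
width: 0.0752
finger_force: 0.0
t 9.6 pos [ 0.5387 -0.1511  0.1964] q [-0.71  0.4   1.2   0.61  2.03 -2.15] F [0.6 0.1 0.2] w 0.0752 ff 0.0
 shift mm now-axes [  9.6 125.8 173.5]  goal-axes [   2.8  174.9 -124.2] turn deg [89.4 -1.3 -2.3]
 TCP in slope frame [  2.8  15.8 179.9]
```

View pics/s6.png

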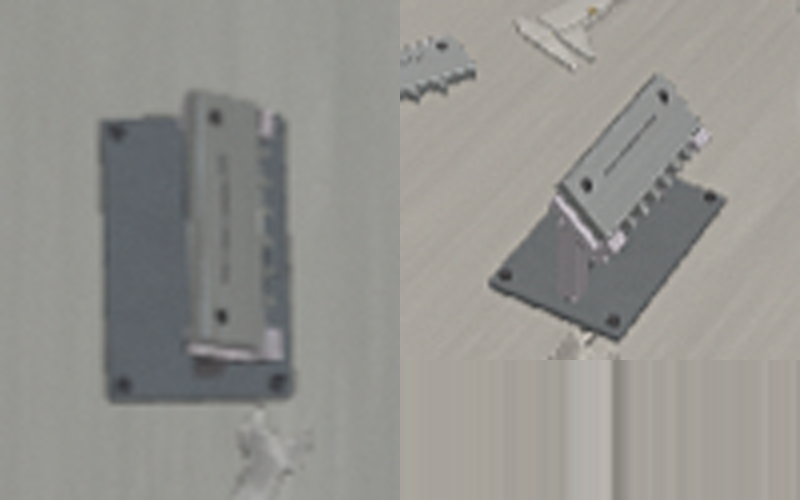

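The comb lies flat in the cradle, against both ledges, teeth down the slope and about 2–3 mm towards +x. Now I'll turn to the back-edge grasp.

```bash
python3 -m crank '[[0.5,[0,0,0],[5,0,0]],[0.5,[0,0,0],[8.4,0,0]],[0.5,[0,0,0],[8.4,0,0]],[0.5,[0,0,0],[8.4,0,-0.6]],[0.5,[0,0,0],[8.4,0,-0.6]],[0.5,[0,0,0],[8.4,-0.5,-0.6]],[0.5,[0,0,0],[8.4,-0.8,-0.5]],[0.5,[0,0,0],[8.4,0,0]]]' >/dev/null
python3 -m crank '[[0.5,[0,0,0],[8.4,0,0]],[0.5,[0,0,0],[8.4,0,0]],[0.5,[0,0,0],[8.4,0,0]],[0.5,[0,0,0],[0,0,0]]]'
python3 fr.py cradle 2.5 100 6 -45 0
python3 - <<'E'
from h import *
s=vision.snapshot("top")
print(ray(s,np.array([[188,92],[190,350]])/5+[260,150]-.3,.0948))
E
```

```text
time: 10.9
tool_pos: [0.5345, -0.143, 0.186]
ee_rot: [-2.37, -0.013, -3.08]
wrist_force: [0.2, -0.5, -0.4]
width: 0.0465
finger_force: 0.0
t 10.9 pos [ 0.5345 -0.143   0.186 ] q [ 0.08  0.1   1.59 -0.77  1.51 -1.48] F [ 0.2 -0.5 -0.4] w 0.0465 ff 0.0
 shift mm now-axes [ -7.  161.7 -83.4]  goal-axes [ -3.5 160.7 -85.6] turn deg [0.8 0.1 1.2]
 TCP in slope frame [ -1.   14.4 166.7]
[[ 0.5891966  -0.00348839  0.0948    ]
 [ 0.4707371  -0.00566665  0.0948    ]]
```

```bash
python3 -m crank '[[0.5,[0,0,-0.03],[0.8,0,1.2]],[0.5,[0,0,-0.042],[0,0,0]],[0.5,[0,0.03,-0.015],[0,0,0]],[0.5,[0,0.042,0],[0,0,0]],[0.5,[-0.002,0.042,0],[0,0,0]],[0.5,[0,0.035,0],[0,0,0]],[0.5,[0,0.01,0],[0,0,0]],[0.5,[0,0,0],[0,0,0]]]'
python3 fr.py cradle 1 70 6.5 -45 0
```

```text
time: 11.75
tool_pos: [0.5331, 0.026, 0.1414]
ee_rot: [-2.355, 0.012, -3.103]
wrist_force: [-0.6, -0.2, 0.4]
width: 0.0468
finger_force: 0.0
t 11.8 pos [0.5331 0.026  0.1414] q [ 0.39  0.26  1.51 -0.74  1.66 -1.17] F [-0.6 -0.2  0.4] w 0.0468 ff 0.0
 shift mm now-axes [ 4.5  9.2 32.2]  goal-axes [ 4.3  9.2 32.2] turn deg [-0.   0.2 -0.8]
 TCP in slope frame [  5.3 102.2  15.7]
```

```bash
python3 -m crank '[[0.5,[0.004,0.009,0.01],[0,0.2,-0.8]],[0.5,[0,0,0.01],[0,0,0]],[0.5,[0,0,0.01],[0,0,0]],[0.5,[0,0,0],[0,0,0]],[0.5,[0,0,0],[0,0,0]]]'
python3 fr.py cradle 1 15 6.5 -45 0
```

```text
time: 12.25
tool_pos: [0.5301, 0.0106, 0.1145]
ee_rot: [-2.355, 0.003, -3.097]
wrist_force: [0.4, -0.0, -0.0]
width: 0.0469
finger_force: 0.0
t 12.2 pos [0.5301 0.0106 0.1145] q [ 0.36  0.27  1.56 -0.74  1.61 -1.16] F [ 0.4 -0.  -0. ] w 0.0469 ff 0.0
 shift mm now-axes [ 0.7  1.1 57.4]  goal-axes [ 0.6  1.  57.4] turn deg [-0.1  0.1 -0.1]
 TCP in slope frame [ 1.6 72.4  7.5]
```

```bash
python3 -m crank '[[0.5,[0,0.001,0.015],[0,0,0]],[0.5,[0,0,0.02],[0,0,0]],[0.5,[0,0,0.015],[0,0,0]],[0.5,[0,0,0.007],[0,0,0]],[0.5,[0,0,0],[0,0,0]]]'
python3 -m crank '[[1,[0,0,0],[0,0,0]],[1,[0,0,0],[0,0,0]],[1,[0,0,0],[0,0,0]],[1,[0,0,0],[0,0,0]],[1,[0,0,0],[0,0,0]],[1,[0,0,0],[0,0,0]]]'
python3 fr.py cradle 1 15 6.5 -45 0
```

```text
time: 12.75
tool_pos: [0.5313, -0.029, 0.0723]
ee_rot: [-2.355, 0.0, -3.096]
wrist_force: [0.2, 0.4, 0.5]
width: 0.0471
finger_force: 0.0
time: 13.35
tool_pos: [0.5322, -0.0277, 0.0734]
ee_rot: [-2.356, 0.003, -3.095]
wrist_force: [-0.4, 1.5, 1.2]
width: 0.01
finger_force: 30.0
t 13.3 pos [ 0.5322 -0.0277  0.0734] q [ 0.3   0.28  1.63 -0.76  1.5  -1.15] F [-0.4  1.5  1.2] w 0.0100 ff 30.0
 shift mm now-axes [ 1.  -0.9  1.2]  goal-axes [ 1.  -0.9  1.2] turn deg [-0.   0.2 -0.1]
 TCP in slope frame [ 2.  16.2  5.6]
```

Gripped by the back edge, 10.0 mm wide. Lift off along the normal and carry it to the stand.

```bash
python3 -m crank '[[1,[0,-0.01,0],[0,0,0]],[1,[0,-0.025,0],[0,0,0]],[1,[0,-0.035,-0.01],[0,0,0]],[1,[0,-0.03,-0.025],[0,0,0]],[1,[0,0,-0.03],[0,0,0]],[1,[0,0,0],[0,0,0]]]'
python3 fr.py stand 0 81 60 -45 0
```

```text
time: 13.95
tool_pos: [0.5348, -0.0516, 0.1939]
ee_rot: [-2.357, 0.01, -3.094]
wrist_force: [-0.7, -0.8, -1.4]
width: 0.0096
finger_force: 30.0
t 13.9 pos [ 0.5348 -0.0516  0.1939] q [ 0.26  0.15  1.53 -0.77  1.63 -1.34] F [-0.7 -0.8 -1.4] w 0.0096 ff 30.0
 shift mm now-axes [  -3.  -167.1  212.4]  goal-axes [ -12.8 -166.8  212.3] turn deg [0.1 1.8 1. ]
 TCP in slope frame [ -12.8  293.3 -106.8]
```

```bash
python3 -m crank '[[1,[0,-0.018,0.018],[0,0.9,0.5]],[1,[0,-0.021,0.022],[0,0.9,0.5]],[1,[-0.001,-0.025,0.028],[0,0,0]],[1,[-0.001,-0.025,0.03],[0,0,0]],[1,[-0.001,-0.025,0.03],[0,0,0]],[1,[0,-0.025,0.03],[0,0,0]],[1,[0,-0.02,0.03],[0,0,0]],[1,[0,-0.008,0.02],[0,0,0]]]'
python3 -m crank '[[1,[0,0,0],[0,0,0]]]' >/dev/null
python3 fr.py stand 0 81 60 -45 0
```

```text
time: 14.75
tool_pos: [0.5384, -0.3204, 0.1591]
ee_rot: [-2.356, -0.01, -3.132]
wrist_force: [-0.3, 0.3, -2.3]
width: 0.0101
finger_force: 30.0
t 14.8 pos [ 0.5372 -0.3199  0.1572] q [-0.24  0.15  1.6  -0.8   1.28 -1.62] F [-0.4  0.1 -1.4] w 0.0098 ff 30.0
 shift mm now-axes [-13.5  -3.1  -3.6]  goal-axes [-13.6  -3.   -3.4] turn deg [ 0.1 -0.7  0.4]
 TCP in slope frame [-13.6  77.6  57. ]
```

```bash
python3 -m crank '[[1,[-0.007,0.01,0.006],[0,-0.7,0.4]],[1,[-0.007,0.02,0.012],[0,0,0]],[1,[0,0.015,0],[0,0,0]],[1,[0,0.004,0],[0,0,0]],[1,[0,0,0],[0,0,0]],[1,[0,0,0],[0,0,0]]]'
python3 fr.py stand 0 60 4 -45 0
python3 - <<'E'
from h import *
a=vision.snapshot("scene")["color"][200:330,370:500,::-1]; b=vision.snapshot("top")["color"][130:260,370:500,::-1]
cv2.imwrite("pics/s7.png",np.hstack([cv2.resize(x,(400,400),interpolation=2) for x in(a,b)]))
E
```

```text
time: 15.45
tool_pos: [0.5547, -0.2954, 0.115]
ee_rot: [-2.354, 0.008, -3.125]
wrist_force: [-0.0, 0.2, -0.2]
width: 0.0098
finger_force: 30.0
t 15.4 pos [ 0.5547 -0.2954  0.115 ] q [-0.19  0.21  1.63 -0.82  1.23 -1.51] F [-0.   0.2 -0.2] w 0.0098 ff 30.0
 shift mm now-axes [4.3 5.9 4.9]  goal-axes [4.2 5.9 4.9] turn deg [-0.1  0.5 -0.1]
 TCP in slope frame [ 4.2 64.9  9.9]
```

View pics/s7.png

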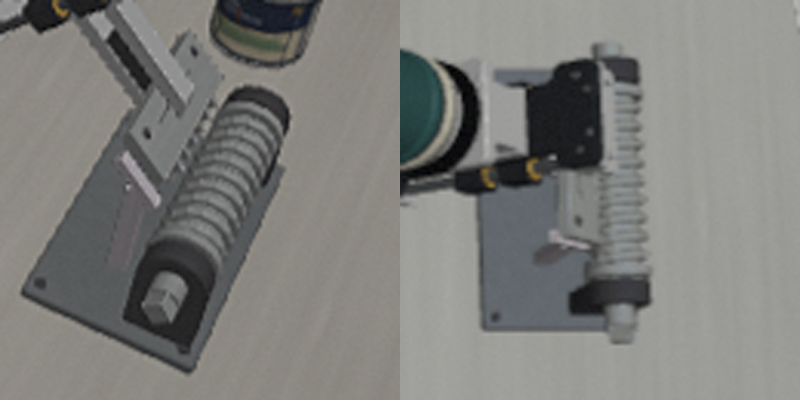

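The comb hovers over both rails, teeth facing the thread and square to it. Lower it to feel the rails.

```bash
python3 -m crank '[[1,[0.004,0.004,0.002],[0,0.5,0]],[1,[0,0.002,0],[0,0,0]],[1,[0,0.002,0],[0,0,0]],[1,[0,0,0],[0,0,0]],[1,[0,0,0],[0,0,0]]]' | grep -E "pos|force"
python3 fr.py stand 0 60 0 -45 0
python3 -m crank '[[1,[0,0.0015,0],[0,0,0]],[1,[0,0,0],[0,0,0]]]' | grep -E "pos|force"
python3 fr.py stand 0 60 0 -45 0
```

```text
tool_pos: [0.55, -0.2916, 0.1068]
wrist_force: [0.7, -0.1, -1.1]
finger_force: 30.0
t 16.1 pos [ 0.55   -0.2916  0.1068] q [-0.18  0.21  1.64 -0.83  1.24 -1.5 ] F [ 0.7 -0.1 -1.1] w 0.0100 ff 30.0
 shift mm now-axes [-0.4  1.5  1.8]  goal-axes [-0.4  1.5  1.8] turn deg [-0.1 -0.1 -0.1]
 TCP in slope frame [-0.4 61.8  1.5]
tool_pos: [0.5502, -0.2911, 0.1064]
wrist_force: [0.1, -2.5, -1.0]
finger_force: 30.0
t 16.2 pos [ 0.5502 -0.2911  0.1064] q [-0.18  0.21  1.64 -0.83  1.24 -1.49] F [ 0.1 -2.5 -1. ] w 0.0097 ff 30.0
 shift mm now-axes [-0.3  0.8  2. ]  goal-axes [-0.3  0.8  2. ] turn deg [-0.1 -0.1 -0.1]
 TCP in slope frame [-0.3 62.   0.8]
```

```bash
python3 -m crank '[[1,[0,0.001,0],[0,0,0]],[1,[0,0,0],[0,0,0]]]' | grep -E "pos|force"
python3 fr.py stand 0 60 0 -45 0
python3 -m crank '[[1,[0,0,0.005],[0,0,0]],[1,[0,0,0.005],[0,0,0]],[1,[0,0,0.002],[0,0,0]],[1,[0,0,0],[0,0,0]]]' | grep -E "pos|force"
python3 fr.py stand 0 50 0 -45 0
```

```text
tool_pos: [0.5502, -0.291, 0.1064]
wrist_force: [-0.3, -5.4, 1.4]
finger_force: 30.0
t 16.4 pos [ 0.5502 -0.291   0.1064] q [-0.18  0.21  1.64 -0.83  1.24 -1.49] F [-0.3 -5.4  1.4] w 0.0102 ff 30.0
 shift mm now-axes [-0.3  0.8  2. ]  goal-axes [-0.3  0.8  2. ] turn deg [-0.2 -0.1 -0.2]
 TCP in slope frame [-0.3 62.   0.8]
tool_pos: [0.551, -0.2994, 0.098]
wrist_force: [1.8, -5.0, 4.3]
finger_force: 30.0
t 16.9 pos [ 0.551  -0.2994  0.098 ] q [-0.2   0.23  1.65 -0.83  1.21 -1.49] F [ 1.8 -5.   4.3] w 0.0100 ff 30.0
 shift mm now-axes [0.5 0.8 0.1]  goal-axes [0.5 0.8 0.1] turn deg [-0.2 -0.  -0.2]
 TCP in slope frame [ 0.5 50.1  0.8]
```

```bash
python3 -m crank '[[1,[0,0,0.0015],[0,0,0]],[1,[0,0,0],[0,0,0]]]' | grep -E "wrist"; python3 fr.py stand 0 46 0 -45 0|tail -1
python3 -m crank '[[1,[0,0,0.0015],[0,0,0]],[1,[0,0,0],[0,0,0]]]' | grep -E "wrist"; python3 fr.py stand 0 46 0 -45 0|tail -1
python3 -m crank '[[1,[0,0,0.001],[0,0,0]],[1,[0,0,0],[0,0,0]]]' | grep -E "wrist"; python3 fr.py stand 0 46 0 -45 0|tail -1
```

```text
wrist_force: [0.8, -4.1, 4.6]
 TCP in slope frame [ 0.5 49.   0.8]
wrist_force: [0.3, -4.1, 5.2]
 TCP in slope frame [ 0.5 47.5  0.8]
wrist_force: [0.2, -2.8, 6.0]
 TCP in slope frame [ 0.5 46.6  0.8]
```

```bash
python3 -m crank '[[1,[0,0,0.001],[0,0,0]],[1,[0,0,0],[0,0,0]]]' | grep -E "wrist"; python3 fr.py stand 0 46 0 -45 0|tail -1
python3 -m crank '[[1,[0,0,0.001],[0,0,0]],[1,[0,0,0],[0,0,0]]]' | grep -E "wrist"; python3 fr.py stand 0 46 0 -45 0|tail -1
```

```text
wrist_force: [-0.5, -0.6, 7.0]
 TCP in slope frame [ 0.5 46.   0.8]
wrist_force: [-3.2, 3.8, 10.7]
 TCP in slope frame [ 0.5 45.9  0.8]
```

Tooth contact, and the sideways force (−3 N in X) suggests the thread flank pushes the comb to −X. Feel that way under light pressure.

```bash
python3 -m crank '[[1,[0.001,0,-0.0005],[0,0,0]],[1,[0,0,0],[0,0,0]]]' | grep -E "wrist"; python3 fr.py stand 0 46 0 -45 0|tail -1
python3 -m crank '[[1,[0.001,0,0],[0,0,0]],[1,[0,0,0],[0,0,0]]]' | grep -E "wrist"; python3 fr.py stand 0 46 0 -45 0|tail -1
python3 -m crank '[[1,[0.001,0,0],[0,0,0]],[1,[0,0,0],[0,0,0]]]' | grep -E "wrist"; python3 fr.py stand 0 46 0 -45 0|tail -1
```

```text
wrist_force: [1.3, -0.0, 7.7]
 TCP in slope frame [ 0.5 46.   0.8]
wrist_force: [2.7, -0.5, 6.5]
 TCP in slope frame [ 0.3 46.   0.8]
wrist_force: [3.9, -3.8, 4.8]
 TCP in slope frame [-1.2 45.5  0.8]
```

```bash
python3 -m crank '[[1,[0.001,0,0.001],[0,0,0]],[1,[0,0,0],[0,0,0]]]' | grep -E "wrist"; python3 fr.py stand 0 46 0 -45 0|tail -1
python3 -m crank '[[1,[0.001,0,0.001],[0,0,0]],[1,[0,0,0],[0,0,0]]]' | grep -E "wrist"; python3 fr.py stand 0 46 0 -45 0|tail -1
python3 -m crank '[[1,[0.001,0,0.0005],[0,0,0]],[1,[0,0,0],[0,0,0]]]' | grep -E "wrist"; python3 fr.py stand 0 46 0 -45 0|tail -1
```

```text
wrist_force: [3.4, -3.3, 5.6]
 TCP in slope frame [-2.5 44.3  0.9]
wrist_force: [2.9, -3.4, 5.1]
 TCP in slope frame [-3.6 43.2  0.8]
wrist_force: [3.5, -3.4, 4.1]
 TCP in slope frame [-4.4 42.7  0.8]
```

```bash
python3 -m crank '[[1,[0.0005,0,0.001],[0,0,0]],[1,[0,0,0],[0,0,0]]]' | grep -E "wrist"; python3 fr.py stand 0 46 0 -45 0|tail -1
python3 -m crank '[[1,[0,0,0.001],[0,0,0]],[1,[0,0,0],[0,0,0]]]' | grep -E "wrist"; python3 fr.py stand 0 46 0 -45 0|tail -1
python3 -m crank '[[1,[0,0,0.001],[0,0,0]],[1,[0,0,0],[0,0,0]]]' | grep -E "wrist"; python3 fr.py stand 0 46 0 -45 0|tail -1
```

```text
wrist_force: [3.3, -1.9, 6.2]
 TCP in slope frame [-5.  41.9  0.8]
wrist_force: [2.3, -0.0, 7.2]
 TCP in slope frame [-4.8 41.3  0.8]
wrist_force: [0.2, 3.5, 10.8]
 TCP in slope frame [-4.8 41.1  0.8]
```

```bash
python3 -m crank '[[1,[0.0015,0,-0.001],[0,0,0]],[1,[0,0,0],[0,0,0]]]' | grep -E "wrist"; python3 fr.py stand 0 46 0 -45 0|tail -1
python3 -m crank '[[1,[-0.0015,0,0],[0,0,0]],[1,[-0.0015,0,0],[0,0,0]],[1,[0,0,0],[0,0,0]]]' | grep -E "wrist"; python3 fr.py stand 0 46 0 -45 0|tail -1
python3 -m crank '[[1,[0.001,0,0],[0,0,0]],[1,[0,0,0],[0,0,0]]]' | grep -E "wrist"; python3 fr.py stand 0 46 0 -45 0|tail -3
```

```text
wrist_force: [5.1, -2.0, 5.5]
 TCP in slope frame [-5.  41.3  0.9]
wrist_force: [-1.2, -0.1, 9.2]
 TCP in slope frame [-4.8 41.2  0.8]
wrist_force: [1.1, -0.8, 7.4]
t 20.4 pos [ 0.5459 -0.3058  0.0918] q [-0.21  0.22  1.67 -0.84  1.19 -1.49] F [ 1.1 -0.8  7.4] w 0.0096 ff 30.0
 shift mm now-axes [-4.8  0.9 -4.8]  goal-axes [-4.8  0.9 -4.8] turn deg [-0.2  0.1 -0.2]
 TCP in slope frame [-4.8 41.2  0.9]
```

```bash
python3 -m crank '[[1,[0.001,0,-0.0005],[0,0,0]],[1,[0.001,0,0],[0,0,0]],[1,[0,0,0],[0,0,0]]]' | grep -E "wrist"; python3 fr.py stand 0 46 0 -45 0|tail -1
python3 -m crank '[[1,[0.001,0,0],[0,0,0]],[1,[0,0,0],[0,0,0]]]' | grep -E "wrist"; python3 fr.py stand 0 46 0 -45 0|tail -1
python3 -c "
from go import *; print(robot.get_obs()['wrist_torque'])"
```

```text
wrist_force: [6.4, -4.5, 2.4]
 TCP in slope frame [-4.9 41.4  0.8]
wrist_force: [8.9, -6.0, 2.2]
 TCP in slope frame [-5.1 41.4  0.8]
[-0.66475893 -1.16408192  1.32955217]
```

```bash
python3 -m crank '[[1,[-0.0015,0,0],[0,0,0]],[1,[-0.0015,0,0],[0,0,0]],[1,[0,0,0],[0,0,0]]]' | grep -E "wrist"; python3 fr.py stand 0 46 0 -45 0|tail -1
python3 -m crank '[[1,[-0.0015,0,0],[0,0,0]],[1,[0,0,0],[0,0,0]]]' | grep -E "wrist"; python3 fr.py stand 0 46 0 -45 0|tail -1
```

```text
wrist_force: [2.9, -2.1, 5.6]
 TCP in slope frame [-4.9 41.3  0.9]
wrist_force: [-1.7, -1.3, 8.2]
 TCP in slope frame [-4.8 41.2  0.8]
```

```bash
python3 -m crank '[[1,[-0.0015,0,0],[0,0,0]],[1,[0,0,0],[0,0,0]]]' | grep -E "wrist"; python3 fr.py stand 0 46 0 -45 0|tail -1
python3 -m crank '[[1,[-0.001,0,0],[0,0,0]],[1,[0,0,0],[0,0,0]]]' | grep -E "wrist"; python3 fr.py stand 0 46 0 -45 0|tail -1
```

```text
wrist_force: [-4.5, 1.3, 10.0]
 TCP in slope frame [-4.7 41.3  0.9]
wrist_force: [-7.3, 2.5, 12.0]
 TCP in slope frame [-4.6 41.3  0.8]
```

```bash
python3 -m crank '[[1,[0.0025,0,0],[0,0,0]],[1,[0,0,0],[0,0,0]]]' | grep -E "wrist"; python3 fr.py stand 0 46 0 -45 0|tail -2
python3 -m crank '[[1,[0,0,0],[0,1.5,0]],[1,[0,0,0],[0,0,0]]]' | grep -E "wrist"; python3 fr.py stand 0 46 0 -45 0|tail -2
python3 -m crank '[[1,[0,0,0],[0,-3,0]],[1,[0,0,0],[0,0,0]]]' | grep -E "wrist"; python3 fr.py stand 0 46 0 -45 0|tail -2
python3 -c "
from go import *; o=robot.get_obs(); print(o['wrist_torque'],o['ee_rot'])"
```

```text
wrist_force: [-0.3, -1.0, 7.3]
 shift mm now-axes [-4.6  0.8 -4.7]  goal-axes [-4.6  0.8 -4.7] turn deg [-0.2 -0.1 -0.2]
 TCP in slope frame [-4.6 41.3  0.8]
wrist_force: [-2.3, -0.8, 9.0]
 shift mm now-axes [-4.9  0.8 -4.9]  goal-axes [-5.   0.8 -4.7] turn deg [-0.2 -1.7 -0.2]
 TCP in slope frame [-5.  41.3  0.8]
wrist_force: [0.8, -2.5, 5.5]
 shift mm now-axes [-4.5  0.8 -4.5]  goal-axes [-4.3  0.8 -4.7] turn deg [-0.2  1.6 -0.2]
 TCP in slope frame [-4.3 41.3  0.8]
[-0.78485528 -0.11537761  0.21163812] [-2.35258225  0.02184568 -3.11234579]
```

y stays at 41.3 whatever the wiggle in x or yaw, and both groove walls are felt within about ±0.2 mm. The absolute depth agrees with seated. Square up, press for a moment and read.

```bash
python3 -m crank '[[1,[0,0,0],[0,1.6,0]],[1,[0,0,0.001],[0,0,0]],[1,[0,0,0],[0,0,0]],[1,[0,0,0],[0,0,0]],[1,[0,0,0],[0,0,0]],[1,[0,0,0],[0,0,0]],[1,[0,0,0],[0,0,0]]]' | grep -E "wrist"; python3 fr.py stand 0 46 0 -45 0|tail -2
```

```text
wrist_force: [-1.3, 3.0, 10.6]
 shift mm now-axes [-4.5  0.9 -4.9]  goal-axes [-4.5  0.9 -4.9] turn deg [-0.2 -0.2 -0.2]
 TCP in slope frame [-4.5 41.1  0.9]
```

```bash
python3 -m crank '[[1,[0,-0.0005,-0.001],[0,0,0]],[1,[0,0,0],[0,0,0]],[0.6,[0,0,0],[0,0,0]],[0.6,[0,0,0],[0,0,0]],[0.6,[0,0,0],[0,0,0]],[0.6,[0,0,0],[0,0,0]]]'
python3 -m crank '[[0.6,[0,0,-0.005],[0,0,0]],[0.6,[0,0,-0.015],[0,0,0]],[0.6,[0,0,-0.03],[0,0,0]],[0.6,[0,0,-0.04],[0,0,0]],[0.6,[0,0,-0.05],[0,0,0]],[0.6,[0,0,-0.05],[0,0,0]],[0.6,[0,0,-0.03],[0,0,0]],[0.6,[0,0,0],[0,0,0]]]'
python3 - <<'E'
from h import *
np.set_printoptions(precision=4,suppress=True)
from scipy.spatial.transform import Rotation as Ro
S=Ro.from_euler('z',.7,degrees=True)*Ro.from_euler('x',45,degrees=True); o=np.array([.551,-.3343,.062])
for n in("top","scene"):
    s=vision.snapshot(n); L=S.inv().apply((cloud(s)-o).reshape(-1,3)).reshape(420,560,3)*1000
    m=(abs(L[...,0])<75)&(L[...,1]>27)&(L[...,1]<85)&(abs(L[...,2]-5)<7)&(cv2.cvtColor(s["color"],cv2.COLOR_RGB2HSV)[...,2]>100)
    P=L[m]; q=lambda i:np.percentile(P[:,i],[1,5,50,95,99]).round(1)
    print(n,m.sum(),"x",q(0),"y",q(1),"z",q(2))
    # back-edge y at left / middle / right: median of top few
    for a in(-45,-25,-5,15,35):
        g=P[(P[:,0]>a)&(P[:,0]<a+15)]; print("  x",a,len(g),"back y",np.sort(g[:,1])[-4:].round(1) if len(g)>4 else None,"z",np.median(g[:,2]).round(1) if len(g) else None)
    cv2.imwrite(f"pics/f_{n}.png",s["color"][:,:,::-1])
E
```

```text
time: 23.65
tool_pos: [0.545, -0.305, 0.0888]
ee_rot: [-2.357, -0.003, -3.134]
wrist_force: [-0.3, 0.9, -0.4]
width: 0.0366
finger_force: 0.0
time: 24.45
tool_pos: [0.5469, -0.1466, 0.2512]
ee_rot: [-2.356, 0.009, -3.129]
wrist_force: [0.6, 0.6, 0.4]
width: 0.0373
finger_force: 0.0
top 603 x [-61.  -56.5  -5.2  48.1  52.9] y [27.9 30.6 54.8 71.  73. ] z [-1.8 -0.4  4.9  7.1  8. ]
  x -45 82 back y [71.5 72.9 73.  73.5] z 4.6
  x -25 80 back y [71.5 71.7 71.7 72.1] z 5.0
  x -5 79 back y [70.6 71.3 71.3 73.5] z 4.8
  x 15 79 back y [70.1 70.1 70.6 71. ] z 4.6
  x 35 70 back y [71.3 71.6 72.1 72.9] z 5.1
scene 628 x [-60.3 -56.   -6.4  49.1  53.8] y [27.6 29.5 47.1 67.4 68.9] z [-0.4  5.2  7.   8.5  9.1]
  x -45 87 back y [67.1 67.7 67.7 67.7] z 7.1
  x -25 78 back y [67.1 67.2 67.4 68. ] z 6.8
  x -5 79 back y [68.3 68.4 68.5 69.4] z 6.8
  x 15 73 back y [67.3 67.8 68.2 68.6] z 7.0
  x 35 70 back y [67.4 67.8 69.1 72.6] z 7.1
```

```bash
python3 -c "
from bench import robot; print(robot.close_job())"
```

```text
the job is handed in; nothing more can be done
None
```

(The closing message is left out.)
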